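# Bring the mill wheel's oil cup to the top

## Task

The star wheel on the green came mill must be stopped with its red-capped oil cup pointing straight up, ready for oiling. Push the wheel's spokes round with the fingertips, as many as it takes and in either direction, steadily without setting it spinning, until the cup stands straight up, then take the hand away. Do not push on the oil cup itself, and leave everything else on the worktop where it is.

Things in the scene. Friction and masses are not known exactly. Their poses are not given: they have to be found in the camera images.
- mill: green came mill, fixed to the worktop. Origin on the worktop straight below the wheel's hub; x points level from the wheel into the machine (away from the robot, up to 0.3 rad aside), y to the left as the robot sees it, z up. The wheel turns in the plane x = 0. The machine lies behind it, from x = 25 to 130 mm, 60 mm either side of the middle at the foot, 42 mm above that, 172 mm high
- hub (a point): centre of the star wheel's hub, 142 mm above the worktop. Hub: a dark steel drum of 27 mm radius, 26 mm thick.
- star_wheel (a joint): turn of the star wheel, rad: 0 (or any whole turn, 6.283) with the oil cup straight up; grows clockwise as seen from the robot (top going to the robot's right). Turns freely either way, many turns; stays where it is left and does not coast (0.16 N m friction, about 2 N of push at 100 mm from the hub)
- spokes: six straight radial spokes with free ends (no rim), reaching 125 mm from the hub centre: steel rod of 5.5 mm radius, from 70 mm outward a black grip of 8.5 mm radius. Origin at the hub centre; x along the axle, z along the oil cup. Spokes at 30, 90, 150, 210, 270 and 330 degrees from the cup, so with the cup straight up two spokes lie level
- oil_cup: short brass oil cup with a red cap, at most 21 mm thick, standing out radially from the wheel's hub midway between two spokes. Origin at the hub centre, z axis points outward along the cup; its cap ends 62 mm from the hub centre.
- oil_cup_cap (a point): centre of the outer end of the oil cup's red cap, 62 mm from the hub centre
- oil_dropper: upright dropper bottle with a red nozzle, 29x28x90 mm, origin at the centre of its underside
- flux_pot: small round orange pot with a dark green lid, 52 mm across, 30 mm high, origin at the centre of its underside
- pin_tub: small clear round tub with pins in it, 52 mm across, 26 mm high, origin at the centre of its underside
- tape_measure: yellow tape measure, 33x67x50 mm, origin at the centre of its underside
- came_piece: straight grey strip of lead came lying flat, 10x130x8 mm, origin at the centre of its underside, long along its y
- screwdriver: screwdriver with a red handle lying flat, 22x164x23 mm, origin at the centre of its underside, long along its y

How it is judged:
By the outcome, as a careful person would: the job done as asked, in the order asked, and still so for the second after the job is handed in, with the robot touching nothing.
It also fails if it takes over 64 s, if anything falls off the work surface, if the arm or the gripper's body presses on something with over 40 N, if the wrist force passes 120 N, or if a joint passes its speed limit or range.

## Robot

A 6-joint arm with a two-finger parallel gripper is mounted at the origin on a cart in front of the work surface, level with it; the furniture and walls round the work are solid. World frame = base frame: x ahead of the robot, y to its left, z up, the work surface at z = 0. Lengths are in m, angles in rad, forces in N, time in s.
With the tool pointing down it reaches from about 0.25 to 0.725 m from the base axis. Payload 4 kg.
Tool frame: the origin (TCP) lies on the centre line of the jaws, within the pads' length; the fingertips stand 17 mm ahead of it and the grasp point (between the pads) lies 2 mm behind it; z points along the fingers, y is the line along which they close (so a half turn about z gives the same grasp; the last joint's range is limited). The gripper opens to 85 mm and grips with 20 to 120 N. Pads are 22 mm wide; open, the fingers measure 114 mm over their backs; the gripper's body (76 mm by 85 mm) begins 54 mm behind the grasp point. The pads swing forward as they close: fully open they stand 13 mm farther back than shut.
Start: joints at [-1.281, 0.241, 0.005, 1.335, 0, 1.571], TCP at [0.143, -0.479, 0.248] pointing down, gripper open.
Joint ranges: [-2.72, 2.72], [-1.05, 1.87], [-1.09, 1.28], [-1.99, 2.15], [-1.42, 1.44], [-3.14, 3.14]. Speed limits (rad/s): [2.79, 2.79, 3.14, 3.14, 3.14, 3.14].

## Interface

Orientations are given as a unit quaternion [x, y, z, w].
In Python, from workcell import get_obs, imaging, order gives the robot as it stands.
- The arm moves only by the tool apply_moves, never from a script. Its argument "targets" is a list that holds one entry, the list of rows, each a list of 5 numbers: the shift along the world's x, y, z in units of 40 mm (1.0 is 40 mm), then the turn about the world's z in degrees, then the gripper command: -1 is shut, 1 is fully open, values between are in proportion. In form: [[[dx, dy, dz, turn, fingers], ...]]. A call has 1 to 8 rows; each row shifts and turns the commanded pose from where the row before left it; what a row does not reach is not made up. A row lasts 1/12 s, in which the tool goes at most 41.7 mm and 7.16 degrees, less where a joint would pass 70% of its speed; a pose out of reach is approached as far as the arm can. A call is refused whole if a number of a shift passes 1 or a number of a turn 7.16, either way. A call with a gripper value outside its range is refused whole. The fingers move at their own pace and stop on an object; the grip force is fixed at half the most. Time passes only in rows, so rows that do not move let the fingers close. It gives the time, the measured TCP pose, the force, the opening and the grip force at its end, in the units of the state.
- get_obs(): the state, without advancing time (a new reading comes with each control period).
- imaging.camera(name): name is "scene" or "top" or "wrist"; returns (picture, depth): 480x640x3 uint8, blue, green, red; 480x640 float32, m along the optical axis (not along the pixel's ray), 0 where there is no reading.
- imaging.get_calibration(name): a dict with "camera_matrix" (3x3 intrinsics, pixels), "eye" and "rotation" of the camera in the world; the wrist camera has in their place "hand_eye" (4x4, takes a point from camera to tool coordinates, whose origin is the TCP and whose axes are the flange's). Camera axes: x right, y down, z forward; pixel columns grow to the right and rows downward; lengths in m; the calibration is good to about 2 mm. The wrist camera is an equidistant fisheye: a pixel r from the principal point sees the ray r / f radians off the axis. A picture is of the moment at which its call begins: read the wrist's pose just before it. get_calibration takes no time and is no camera call.
- order.job_done(): hands the job in; it is judged then, once.
The state is a dict: "clock": time; "joint_pos": joint angles; "joint_vel": joint speeds; "tau": joint torques, N m; "eef_pos": TCP position; "tool_rot": TCP orientation; "ft_force": force on the tool from outside, world axes, zero at the start; "ft_torque": the same for the moment, N m; "grip_width": finger opening in m; "grasp_force": force on a finger pad.
Only numpy, scipy, OpenCV 4.12 (cv2) and the standard library are available. Lean on these libraries where they do the work, as an engineer would, in place of code of your own. Each camera call takes 0.05 s, during which the arm holds its last target. There are 200 camera calls.

## Working session

There is one attempt and no reset: what is moved stays moved. The work goes in short steps, Python scripts to look and compute and a tool call to move; the robot and the scene stay as the last step left them, time stands still between calls to the robot, and variables do not carry over. Pictures are saved under pics/ and viewed, at most 10 in all, crops included, and the job is handed in when it is done.

Besides the shell and the picture viewer there is one more tool, called after "Request:" by a JSON object that holds its "method" and its "body", one argument or row to a line. apply_moves: Moves the arm, as the interface text tells. Its arguments: {"type":"object","properties":{"targets":{"type":"array","items":{"type":"array","items":{"type":"array","items":{"type":"number"}}}}},"required":["targets"]}

```bash
mkdir -p pics; python3 - <<'E'
from workcell import get_obs, imaging
import cv2,numpy as np
o=get_obs();print(o['clock'],o['eef_pos'],o['tool_rot'],o['grip_width'])
for n in ['scene','top']:
    p,d=imaging.camera(n);cv2.imwrite(f'pics/{n}0.png',p);np.savez(f'{n}0.npz',p=p,d=d)
    c=imaging.get_calibration(n);print(n,c)
E
```

```text
0.0 [ 0.14271131 -0.478585    0.24740812] [ 9.89518337e-01  1.44403506e-01 -1.45636301e-04 -1.03251832e-03] 0.08535261488137554
scene {'camera_matrix': array([[551.73077831,   0.        , 313.9124922 ],
       [  0.        , 551.73077831, 238.19718298],
       [  0.        ,   0.        ,   1.        ]]), 'eye': array([-0.18718761,  0.6861904 ,  1.19871148]), 'rotation': array([-0.38094073,  0.85261041, -0.32652437,  0.1460188 ])}
top {'camera_matrix': array([[483.65439163,   0.        , 318.98362483],
       [  0.        , 483.65439163, 244.27827497],
       [  0.        ,   0.        ,   1.        ]]), 'eye': array([0.36105602, 0.07738786, 1.23136848]), 'rotation': array([-0.69531846,  0.71559389, -0.04701213,  0.04740763])}
```

View pics/scene0.png

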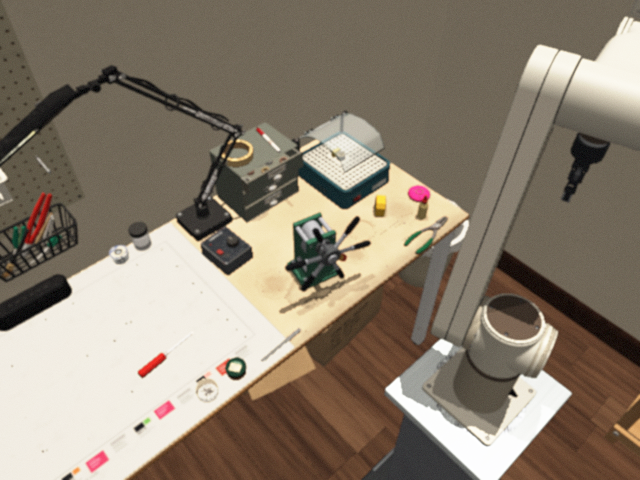

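View pics/top0.png

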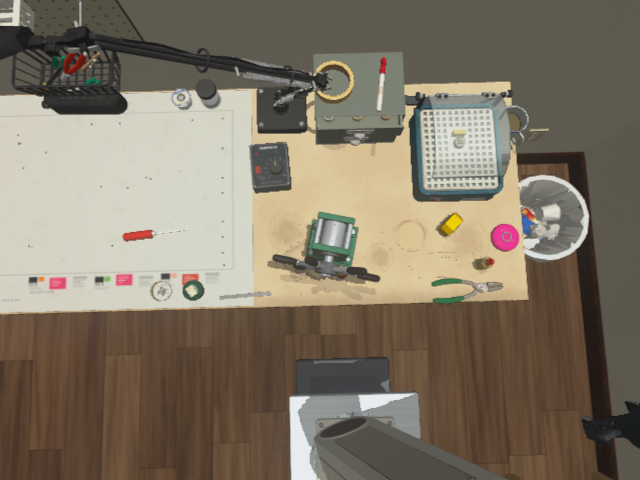

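The scene view shows the green mill with its wheel at about (330,257), with a reddish cap at about (343,257). The top view shows the wheel edge-on from (273,259) to (379,277). Next I fit the wheel plane and the spoke angles from depth.

```bash
cat > h.py <<'E'
import numpy as np,cv2
from scipy.spatial.transform import Rotation as R
from workcell import get_obs, imaging
def cloud(n,p,d):
    c=imaging.get_calibration(n);K=c['camera_matrix']
    q=np.asarray(c['rotation']);M=R.from_quat(q).as_matrix() if q.size==4 else q
    v,u=np.mgrid[:480,:640]
    r=np.stack([(u-K[0,2])/K[0,0],(v-K[1,2])/K[1,1],np.ones(u.shape)],-1)*d[...,None]
    return r@M.T+c['eye']
E
python3 - <<'E'
from h import *
for n in ['scene','top']:
    z=np.load(n+'0.npz');p,d=z['p'],z['d'];X=cloud(n,p,d)
    t=X[(d>0)&(abs(X[...,2])<.02)&(X[...,0]>.3)];print(n,'table z',np.median(t[:,2]),len(t))
    hsv=cv2.cvtColor(p,cv2.COLOR_BGR2HSV)
    box=(d>0)&(X[...,0]>.25)&(X[...,0]<.6)&(abs(X[...,1]-.05)<.2)&(X[...,2]>.03)&(X[...,2]<.3)
    g=box&(hsv[...,0]>60)&(hsv[...,0]<95)&(hsv[...,1]>90)
    print('green',g.sum(),X[g].min(0),X[g].max(0))
    top=g&(X[...,2]>.16);pts=(X[top][:,:2]*1000).astype(np.float32);print(len(pts),cv2.minAreaRect(pts) if len(pts) else '')
    r=box&((hsv[...,0]<8)|(hsv[...,0]>172))&(hsv[...,1]>120)
    print('red',r.sum(),np.median(X[r],0) if r.any() else '',np.argwhere(r).mean(0) if r.any() else '')
    b=box&(hsv[...,2]<75)&(hsv[...,1]<90);P=X[b];print('dark',len(P))
    np.save(n+'dark.npy',P)
p=np.load('scene0.npz')['p'];cv2.imwrite('pics/c1.png',cv2.resize(p[195:305,265:395],None,fx=6,fy=5.4,interpolation=cv2.INTER_CUBIC)[:594])
E
```

```text
scene table z 0.0026014873162463203 70623
green 526 [0.43753075 0.00471948 0.03004885] [0.57220902 0.16924797 0.23314165]
190 ((502.42962646484375, 72.14202880859375), (103.46825408935547, 168.99468994140625), 44.015499114990234)
red 8 [0.4381954  0.02170967 0.11275435] [257.5  344.25]
dark 1064
top table z 0.0035898747164215816 90582
green 213 [0.48205957 0.01224079 0.16763342] [0.57431044 0.0893028  0.17787623]
213 ((528.310302734375, 44.55075454711914), (77.41377258300781, 79.71453094482422), 77.90597534179688)
red 7 [0.43613047 0.02015873 0.115427  ] [275.57142857 344.14285714]
dark 634
```

View pics/c1.png

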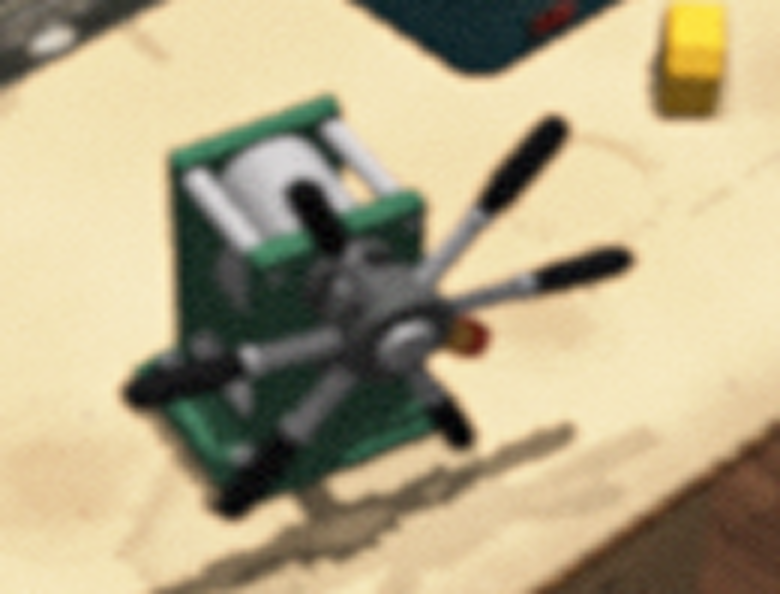

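Crop: six spokes with tips at about (555,130), (620,258), (455,435), (232,505), (135,388) and (305,190). The cup with its red cap is at (470,335), right and below the hub. I solve for hub position, yaw and wheel angle from these tips.

```bash
python3 - <<'E'
from h import *
from scipy.optimize import least_squares
c=imaging.get_calibration('scene');K=c['camera_matrix'];M=R.from_quat(c['rotation']).as_matrix()
T=np.array([(620,258),(455,435),(232,505),(135,388),(305,190),(555,130)],float)/[6,5.4]+[265,195]
def pts(x,r=.121):
    a=x[3]+np.radians([-30,30,90,150,210,270]);cy,sy=np.cos(x[2]),np.sin(x[2])
    l=-r*np.sin(a) # along local y (clockwise = toward -y)
    return np.stack([x[0]-sy*l,x[1]+cy*l,.142+r*np.cos(a)],-1)
def proj(P):
    q=(P-c['eye'])@M;return q[:,:2]/q[:,2:]*K[0,0]+[K[0,2],K[1,2]]
s=least_squares(lambda x:(proj(pts(x))-T).ravel(),[.44,.05,-.1,2.0])
print(s.x,np.degrees(s.x[3]),np.round(s.fun.reshape(-1,2),1));print(pts(s.x))
for n in['scene','top']:
    P=np.load(n+'dark.npy');x=s.x
    L=P-[x[0],x[1],.142];lx=L[:,0]*np.cos(x[2])+L[:,1]*np.sin(x[2]);ly=-L[:,0]*np.sin(x[2])+L[:,1]*np.cos(x[2])
    r=np.hypot(ly,L[:,2]);k=(abs(lx)<.03)&(r>.07)&(r<.135)
    a=np.degrees(np.arctan2(-ly[k],L[k,2]));
    print(n,k.sum(),'lx',np.median(lx[k]),'rmax',r[k].max(),'mod60 hist',np.histogram(a%60,12,(0,60))[0], np.polyfit(ly[k],lx[k],1))
E
```

```text
[ 0.45251611  0.06109132 -0.21211479  2.27544958] 130.37365724411728 [[ 0.2 -0.1]
 [ 0.8  0.7]
 [-0.9  0.6]
 [-0.3  0.6]
 [-0.3 -0.6]
 [ 0.5 -1.2]]
[[ 0.42745863 -0.05526332  0.1202119 ]
 [ 0.44395983  0.02136015  0.02802972]
 [ 0.4690173   0.13771479  0.04981782]
 [ 0.47757358  0.17744596  0.1637881 ]
 [ 0.46107238  0.10082249  0.25597028]
 [ 0.43601491 -0.01553215  0.23418218]]
scene 436 lx -0.004126173409570827 rmax 0.1277222648281959 mod60 hist [  0   0   0   0   0   0  36 167 197  36   0   0] [ 0.00771801 -0.00349125]
top 464 lx -0.0015675676674597669 rmax 0.12779893466776007 mod60 hist [  0   0   0   0   0   0  64 177 188  35   0   0] [ 0.00368946 -0.00095855]
```

Wheel angle is about 130° clockwise, with the hub at (0.4505, 0.061) and yaw −0.21. The plan is two leftward pushes of a top spoke, 70° then 60°, with shut fingers pointing down. First, the approach.

Request:
{"method": "apply_moves", "body": {
  "targets": [
    [[0.44,0.667,0.25,-3.6,-1],[0.44,0.667,0.25,-3.6,-1],[0.44,0.667,0.25,-3.6,-1],[0.44,0.667,0.25,-3.6,-1],[0.44,0.667,0.25,-3.6,-1],[0.44,0.667,0.25,-3.6,-1],[0.44,0.667,0.25,-3.6,-1],[0.44,0.667,0.25,-3.6,-1]]
  ]
}}

```text
clock: 0.77
eef_pos: [0.2839, -0.2641, 0.3285]
tool_rot: [0.994, -0.108, -0.0, -0.0]
ft_force: [0.7, 0.3, 0.2]
grip_width: 0.0001
grasp_force: 0.0
```

Request:
{"method": "apply_moves", "body": {
  "targets": [
    [[0.44,0.667,0,0,-1],[0.44,0.667,0,0,-1],[0.44,0.667,0,0,-1],[0.44,0.667,0,0,-1],[0.44,0.667,0,0,-1],[0.44,0.667,0,0,-1],[0.44,0.667,0,0,-1],[0.44,0.667,0,0,-1]]
  ]
}}

```text
clock: 1.43
eef_pos: [0.4207, -0.0716, 0.328]
tool_rot: [0.996, -0.09, 0.0, -0.01]
ft_force: [0.0, 0.1, 0.2]
grip_width: -0.0001
grasp_force: 0.0
```

```bash
cat >> h.py <<'E'
HX=np.array([.4505,.061]);YAW=-.212
def loc(P):
    P=np.asarray(P);q=P[...,:2]-HX;c,s=np.cos(YAW),np.sin(YAW)
    return np.stack([q[...,0]*c+q[...,1]*s,-q[...,0]*s+q[...,1]*c,P[...,2]-.142],-1)
def state():
    o=get_obs();Q=R.from_quat(o['tool_rot']).as_matrix()
    print('t',o['clock'],'eef',o['eef_pos'],'local',loc(o['eef_pos']),'tooly',Q[:,1],'toolz',Q[:,2],'F',o['ft_force'],'w',o['grip_width'])
def wheel():
    for n in['scene','top']:
        p,d=imaging.camera(n);cv2.imwrite(f'pics/{n}_last.png',p);X=cloud(n,p,d);hsv=cv2.cvtColor(p,cv2.COLOR_BGR2HSV);L=loc(X)
        r=np.hypot(L[...,1],L[...,2]);k=(d>0)&(hsv[...,2]<75)&(hsv[...,1]<90)&(abs(L[...,0])<.016)&(r>.072)&(r<.132)&(L[...,2]>-.12)
        a=np.degrees(np.arctan2(-L[k,1],L[k,2]))
        m=np.degrees(np.angle(np.mean(np.exp(6j*np.radians(a)))))/6
        red=(d>0)&((hsv[...,0]<8)|(hsv[...,0]>172))&(hsv[...,1]>120)&(abs(L[...,0])<.03)&(r<.08)
        print(n,k.sum(),'spokes mod60',m%60,'hist10',np.histogram(a%360,36,(0,360))[0],'cup',red.sum(),np.degrees(np.arctan2(-np.median(L[red,1]),np.median(L[red,2]))) if red.any() else '')
E
python3 -c "
from h import *
state();wheel()"
```

```text
t 1.4333 eef [ 0.42070567 -0.07158237  0.32800953] local [-0.0012299  -0.13588331  0.18600953] tooly [-0.1785298  -0.98374959 -0.01907472] toolz [ 0.00250452  0.01893176 -0.99981764] F [0.03650222 0.07063476 0.23747703] w -0.000142937579409504
scene 406 spokes mod60 40.565866381118724 hist10 [ 0  0  0 51  1  0  0  0  0 36  0  0  0  0  0 10 27  0  0  0  0  5 89  0
  0  0  0 20 98  0  0  0  0 49 20  0] cup 8 124.34874111072456
top 536 spokes mod60 39.605944649437085 hist10 [  0   0   0 145   5   0   0   0   0 112   2   0   0   0   0   8   0   0
   0   0   0   0  46   0   0   0   0   1 124   0   0   0   0  12  81   0] cup 6 121.67287962781849
```

Request:
{"method": "apply_moves", "body": {
  "targets": [
    [[0,0,-0.53,0,-1],[0,0,-0.53,0,-1],[0,0,-0.53,0,-1],[0,0,-0.53,0,-1],[0.042,0.196,0,0,-1],[0.042,0.196,0,0,-1],[0.042,0.196,0,0,-1],[0.042,0.196,0,0,-1]]
  ]
}}

```text
clock: 2.2
eef_pos: [0.4246, -0.0613, 0.2451]
tool_rot: [0.996, -0.082, 0.003, -0.016]
ft_force: [-0.3, -0.2, -0.4]
grip_width: 0.0003
grasp_force: 0.0
```

Request:
{"method": "apply_moves", "body": {
  "targets": [
    [[0.042,0.196,0,0,-1],[0.042,0.196,0,0,-1],[0.042,0.196,0,0,-1],[0.042,0.196,0,0,-1],[0.042,0.196,0,0,-1],[0.042,0.196,0,0,-1]]
  ]
}}

```text
clock: 2.7
eef_pos: [0.4299, -0.0411, 0.2436]
tool_rot: [0.997, -0.065, 0.002, -0.027]
ft_force: [-0.5, -0.1, 0.2]
grip_width: 0.0
grasp_force: 0.0
```

```bash
python3 -c "
from h import *
state();wheel()"
```

```text
t 2.7 eef [ 0.42988898 -0.04109683  0.24356163] local [ 0.00133318 -0.10414797  0.10156163] tooly [-0.1300617  -0.98999591 -0.05469968] toolz [ 0.00698761  0.05425171 -0.99850284] F [-0.51951087 -0.11739674  0.21392459] w 4.590397269579886e-05
scene 417 spokes mod60 40.332234073590435 hist10 [ 0  0  0 62  0  0  0  0  0 43  0  0  0  0  0 10 30  0  0  0  0  8 78  0
  0  0  0 20 99  0  0  0  0 46 21  0] cup 8 123.01631594540048
top 325 spokes mod60 41.861267073620965 hist10 [  0   0   0  28   0   0   0   0   0  25   0   0   0   0   0   8   0   0
   0   0   0   1  46   0   0   0   0   0 123   0   0   0   0  14  80   0] cup 7 121.75896624712898
```

The tool is lagging and tilting, so I check the joints for a limit.

```bash
python3 -c "
from h import *
print(get_obs()['joint_pos'])
p,d=imaging.camera('scene');cv2.imwrite('pics/s3.png',p)"
```

```text
[-0.13151269  0.108183   -0.17105344  1.29193162  0.05455253  3.14059312]
```

View pics/s3.png

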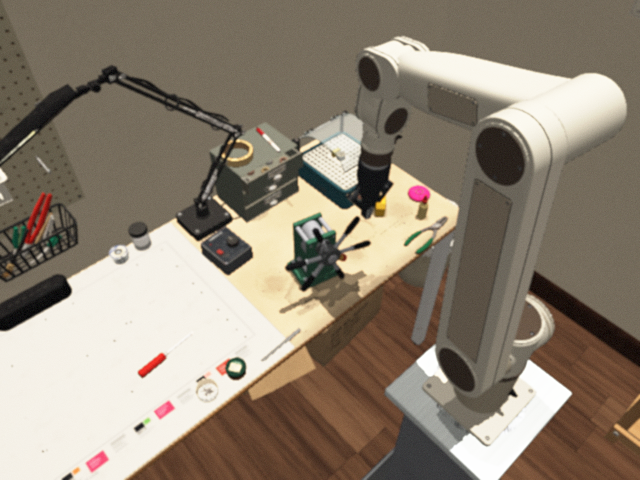

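The picture shows the hand upright just right of the mill, near (370,200), wheel untouched. Joint 6 is at its limit (3.14), so I lift away and turn the hand +90°, which gives the same finger alignment.

Request:
{"method": "apply_moves", "body": {
  "targets": [
    [[-0.05,-0.25,0.6,3,-1],[-0.05,-0.25,0.7,7,-1],[-0.05,-0.25,0.7,7,-1],[0,0,0,7,-1],[0,0,0,7,-1],[0,0,0,7,-1],[0,0,0,7,-1],[0,0,0,7,-1]]
  ]
}}

```text
clock: 3.52
eef_pos: [0.4237, -0.0717, 0.3235]
tool_rot: [0.924, 0.381, -0.01, -0.025]
ft_force: [0.4, 0.6, -0.3]
grip_width: 0.0002
grasp_force: 0.0
```

Request:
{"method": "apply_moves", "body": {
  "targets": [
    [[0,0,0,7,-1],[0,0,0,7,-1],[0,0,0,7,-1],[0,0,0,7,-1],[0,0,0,7,-1],[0,0,0,0,-1]]
  ]
}}

```text
clock: 4.02
eef_pos: [0.4238, -0.0715, 0.3234]
tool_rot: [0.768, 0.64, -0.018, -0.021]
ft_force: [0.3, -0.2, 0.3]
grip_width: -0.0002
grasp_force: 0.0
```

```bash
python3 -c "
from h import *
state();print(get_obs()['joint_pos'])"
```

```text
t 4.0167 eef [ 0.42375659 -0.07146743  0.3234032 ] local [ 0.00172852 -0.13512899  0.1814032 ] tooly [ 0.98208529 -0.18036099 -0.05457472] toolz [-0.05372967  0.00957117 -0.99850965] F [ 0.32913044 -0.15092841  0.2809378 ] w -0.0002024499757190741
[-1.67403032e-01  1.21779851e-01  5.12007162e-02  1.55481766e+00
  4.84812101e-04  1.58499924e+00]
```

Request:
{"method": "apply_moves", "body": {
  "targets": [
    [[0,0,-0.51,0,-1],[0,0,-0.51,0,-1],[0,0,-0.51,0,-1],[0,0,-0.51,0,-1],[0.042,0.196,0,0,-1],[0.042,0.196,0,0,-1],[0.042,0.196,0,0,-1],[0.042,0.196,0,0,-1]]
  ]
}}

```text
clock: 4.68
eef_pos: [0.4316, -0.0392, 0.2434]
tool_rot: [0.769, 0.639, -0.016, -0.02]
ft_force: [0.4, -0.5, 0.6]
grip_width: 0.0001
grasp_force: 0.0
```

Request:
{"method": "apply_moves", "body": {
  "targets": [
    [[0.042,0.196,0,0,-1],[0.042,0.196,0,0,-1],[0.042,0.196,0,0,-1],[0.042,0.196,0,0,-1],[0.042,0.196,0,0,-1],[0.042,0.196,0,0,-1]]
  ]
}}

```text
clock: 5.18
eef_pos: [0.4409, 0.0077, 0.2424]
tool_rot: [0.769, 0.639, -0.017, -0.02]
ft_force: [-0.3, -1.5, 2.5]
grip_width: -0.0002
grasp_force: 1.3
```

```bash
python3 -c "
from h import *
state();wheel()"
```

```text
t 5.1833 eef [0.44094798 0.00771387 0.24241114] local [ 0.00187407 -0.05410306  0.10041114] tooly [ 0.98177843 -0.18239295 -0.05332852] toolz [-0.05245909  0.00959156 -0.99857701] F [-0.25513386 -1.53757803  2.48671073] w -0.0002151701231370392
scene 490 spokes mod60 17.76499009279178 hist10 [ 4 78 39  0  0  0  4 65  0  0  0  0  0 22  0  0  0  0  0 26 45  0  0  0
  0 51 54  0  0  0  0 91 11  0  0  0] cup 17 100.3400304789805
top 281 spokes mod60 18.94859973978158 hist10 [  2  20   0   0   0   0   0   0   0   0   0   0   0   0   0   0   0   0
   0   4   8   0   0   0   0  46  45   0   0   0   0 108  48   0   0   0] cup 0
```

It's turning as planned (spoke now at 18°). I continue the first push to about −30°, then lift.

Request:
{"method": "apply_moves", "body": {
  "targets": [
    [[0.042,0.196,0,0,-1],[0.042,0.196,0,0,-1],[0.042,0.196,0,0,-1],[0.042,0.196,0,0,-1],[0.042,0.196,0,0,-1],[0.042,0.196,0,0,-1],[0.042,0.196,0,0,-1],[0.042,0.196,0,0,-1]]
  ]
}}

```text
clock: 5.95
eef_pos: [0.4538, 0.0703, 0.2414]
tool_rot: [0.769, 0.639, -0.018, -0.021]
ft_force: [0.2, -2.7, -1.4]
grip_width: -0.0
grasp_force: 1.1
```

Request:
{"method": "apply_moves", "body": {
  "targets": [
    [[0.042,0.196,0,0,-1],[0,0,0,0,-1],[-0.02,-0.1,0.3,0,-1],[0,0,0.6,0,-1],[0,0,0.6,0,-1],[0,0,0.6,0,-1]]
  ]
}}

```text
clock: 6.45
eef_pos: [0.4547, 0.0741, 0.3268]
tool_rot: [0.769, 0.639, -0.017, -0.022]
ft_force: [-0.4, -0.2, 0.0]
grip_width: -0.0
grasp_force: 0.0
```

```bash
python3 -c "
from h import *
state();wheel()"
```

```text
t 6.45 eef [0.45466364 0.07407692 0.32681142] local [0.00131884 0.01366025 0.18481142] tooly [ 0.98174979 -0.18201077 -0.05513101] toolz [-0.05399554  0.01119173 -0.99847846] F [-0.36693542 -0.15289437  0.01068247] w -3.687209870772923e-05
scene 391 spokes mod60 34.974665875824314 hist10 [ 0  0 23 39  0  0  0  0  8 45  0  0  0  0  0 23  4  0  0  0  0 63 18  0
  0  0  0 97  8  0  0  0  4 59  0  0] cup 25 55.57254650325253
top 109 spokes mod60 38.21292736158655 hist10 [  0   0   0   0   0   0   0   0   0   0   0   0   0   0   0   0   0   0
   0   0   0   0   0   0   0   0   0 101   8   0   0   0   0   0   0   0] cup 0
```

Request:
{"method": "apply_moves", "body": {
  "targets": [
    [[-0.135,-0.63,0,0,-1],[-0.135,-0.63,0,0,-1],[-0.135,-0.63,0,0,-1],[-0.135,-0.63,0,0,-1],[-0.135,-0.63,0,0,-1],[0,0,-0.2,0,-1],[0,0,-0.5,0,-1],[0,0,-0.5,0,-1]]
  ]
}}

```text
clock: 7.22
eef_pos: [0.4284, -0.0524, 0.2774]
tool_rot: [0.769, 0.639, -0.016, -0.02]
ft_force: [0.2, 0.8, -0.4]
grip_width: -0.0004
grasp_force: 0.0
```

Request:
{"method": "apply_moves", "body": {
  "targets": [
    [[0,0,-0.5,0,-1],[0,0,-0.4,0,-1],[0.042,0.196,0,0,-1],[0.042,0.196,0,0,-1],[0.042,0.196,0,0,-1],[0.042,0.196,0,0,-1],[0.042,0.196,0,0,-1]]
  ]
}}

```text
clock: 7.8
eef_pos: [0.4374, -0.013, 0.2434]
tool_rot: [0.769, 0.639, -0.017, -0.019]
ft_force: [-0.4, -3.7, 3.6]
grip_width: -0.0001
grasp_force: 1.9
```

Request:
{"method": "apply_moves", "body": {
  "targets": [
    [[0.042,0.196,0,0,-1],[0.042,0.196,0,0,-1],[0.042,0.196,0,0,-1],[0.042,0.196,0,0,-1],[0.042,0.196,0,0,-1],[0.042,0.196,0,0,-1],[0.042,0.196,0,0,-1]]
  ]
}}

```text
clock: 8.38
eef_pos: [0.4481, 0.0424, 0.2418]
tool_rot: [0.769, 0.639, -0.018, -0.021]
ft_force: [0.0, -2.0, 2.6]
grip_width: -0.0001
grasp_force: 1.3
```

```bash
python3 -c "
from h import *
state();wheel()"
```

```text
t 8.3833 eef [0.44808795 0.04239954 0.2417637 ] local [ 0.00155578 -0.01869157  0.0997637 ] tooly [ 0.98170594 -0.18236685 -0.05473376] toolz [-0.0538353   0.00987722 -0.99850098] F [ 0.00592624 -1.96486327  2.61563187] w -0.00010939123679894686
scene 499 spokes mod60 59.60551404615107 hist10 [68  2  0  0  0 75  0  0  0  0  0 37  0  0  0  0  0  8 29  0  0  0  0 19
 86  0  0  0  0 45 58  0  0  0  0 72] cup 42 22.18631928445175
top 211 spokes mod60 1.3045194073833901 hist10 [  0   0   0   0   0   0   0   0   0   0   0   0   0   0   0   0   0   0
   0   0   0   0   0   4  38   0   0   0   0  42 127   0   0   0   0   0] cup 0
```

Request:
{"method": "apply_moves", "body": {
  "targets": [
    [[0.042,0.196,0,0,-1],[0.042,0.196,0,0,-1],[0.042,0.196,0,0,-1],[0.042,0.196,0,0,-1],[0.021,0.098,0,0,-1],[0,0,0,0,-1],[0,0,0,0,-1]]
  ]
}}

```text
clock: 9.07
eef_pos: [0.4558, 0.0776, 0.242]
tool_rot: [0.768, 0.639, -0.017, -0.021]
ft_force: [0.2, 0.2, 0.4]
grip_width: -0.0
grasp_force: 0.0
```

```bash
python3 -c "
from h import *
state();wheel()"
```

```text
t 9.0667 eef [0.45584681 0.07763249 0.241997  ] local [0.00172737 0.01738518 0.099997  ] tooly [ 0.98191044 -0.1814498  -0.0541097 ] toolz [-0.05302192  0.01084393 -0.99853447] F [0.22656603 0.17700486 0.35699312] w -4.0056277169566565e-05
scene 495 spokes mod60 37.11806681138414 hist10 [ 0  0 15 53  0  0  0  0  6 47  0  0  0  0  0 24  3  0  0  0  0 63 31  0
  0  0  0 92 14  0  0  0  3 74 59 11] cup 51 1.1291209309403984
top 152 spokes mod60 37.303659583256504 hist10 [ 0  0  0  0  0  0  0  0  5 34  0  0  0  0  0  0  0  0  0  0  0  0  0  0
  0  0  0 81 32  0  0  0  0  0  0  0] cup 0
```

Request:
{"method": "apply_moves", "body": {
  "targets": [
    [[-0.01,-0.05,0.3,0,-1],[0,0,0.7,0,-1],[0,0,0.7,0,-1],[0,0,0.7,0,-1],[-0.1,-0.8,0,0,-1],[-0.1,-0.8,0,0,-1],[-0.1,-0.8,0,0,-1],[-0.1,-0.8,0,0,-1]]
  ]
}}

```text
clock: 9.83
eef_pos: [0.439, -0.0543, 0.3384]
tool_rot: [0.769, 0.639, -0.017, -0.02]
ft_force: [0.8, -0.4, 0.2]
grip_width: 0.0003
grasp_force: 0.0
```

Request:
{"method": "apply_moves", "body": {
  "targets": [
    [[-0.1,-0.8,0,0,-1],[-0.1,-0.8,0,0,-1],[-0.1,-0.8,0,0,-1],[0,0,0,0,-1]]
  ]
}}

```text
clock: 10.17
eef_pos: [0.4264, -0.1538, 0.3379]
tool_rot: [0.771, 0.636, -0.018, -0.02]
ft_force: [0.9, 1.7, 0.0]
grip_width: -0.0002
grasp_force: 0.0
```

```bash
python3 - <<'E'
from h import *
state();wheel()
p=cv2.imread('pics/scene_last.png');cv2.imwrite('pics/c4.png',cv2.resize(p[195:305,265:395],None,fx=6,fy=5.4,interpolation=cv2.INTER_CUBIC)[:594])
E
```

```text
t 10.1667 eef [ 0.42644341 -0.15376628  0.33794016] local [ 0.02167215 -0.21501998  0.19594016] tooly [ 0.98047047 -0.18924864 -0.05350337] toolz [-0.05293463  0.00806226 -0.99856543] F [0.93011745 1.65945057 0.03710117] w -0.00015341185353544455
scene 438 spokes mod60 35.91293214143569 hist10 [  0   0  16  54   0   0   0   0   4  40   0   0   0   0   0  38   9   0
   0   0   0  51  34   0   0   0   0 104  17   0   0   0   2  69   0   0] cup 52 -0.23184950124673673
top 545 spokes mod60 34.95035585615638 hist10 [  0   0  15 118   0   0   0   0  20 116   0   0   0   0   0  31   0   0
   0   0   0  24  17   0   0   0   0  69  33   0   0   0   0  90  12   0] cup 71 4.7619831055991435
```

View pics/c4.png

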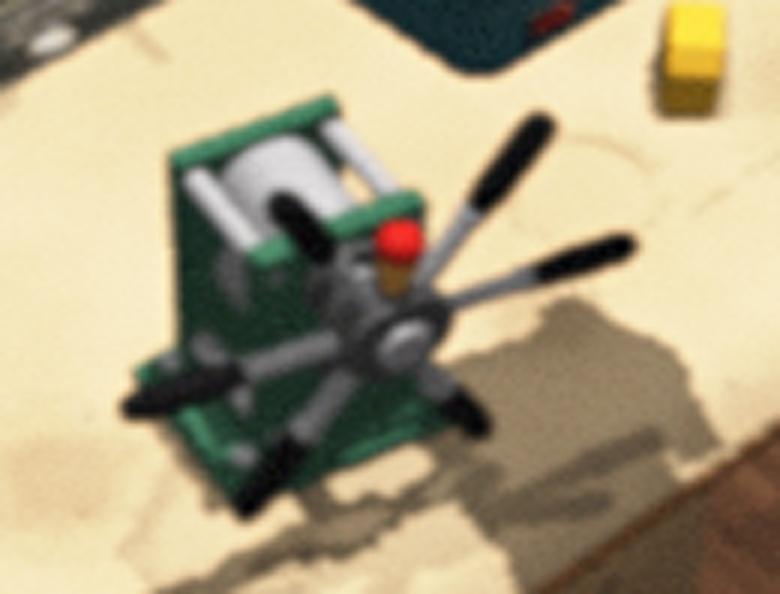

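The crop shows the red cap on top at (400,240), with spoke tips at about (625,244), (480,427), (245,510), (132,405), (285,203) and (543,122). The cup is nearly upright, a few degrees short. Next I refine with the tips and the depth lines of the visible spokes.

```bash
cat > fit.py <<'E'
from h import *
from scipy.optimize import least_squares
c=imaging.get_calibration('scene');K=c['camera_matrix'];M=R.from_quat(c['rotation']).as_matrix()
S=[[(620,258),(455,435),(232,505),(135,388),(305,190),(555,130)],[(625,244),(480,427),(245,510),(132,405),(285,203),(543,122)]]
T=np.array(S)/[6,5.4]+[265,195]
off=[[-30,30,90,150,210,270],[90,150,210,270,330,30]]
def pts(x,a,r=.121):
    cy,sy=np.cos(x[2]),np.sin(x[2]);l=-r*np.sin(a);return np.stack([x[0]-sy*l,x[1]+cy*l,x[3]+r*np.cos(a)],-1)
def proj(P):
    q=(P-c['eye'])@M;return q[:,:2]/q[:,2:]*K[0,0]+[K[0,2],K[1,2]]
f=lambda x:np.concatenate([(proj(pts(x,x[4+i]+np.radians(off[i])))-T[i]).ravel() for i in (0,1)]+[[ (x[3]-.142)/.002]])
s=least_squares(f,[.45,.06,-.2,.142,2.27,.08]);print(s.x,np.degrees(s.x[4:]),np.abs(s.fun).max())
E
cat >> h.py <<'E'
def lines():
    for n in['scene','top']:
        Xs=[]
        for _ in range(3):
            p,d=imaging.camera(n);hsv=cv2.cvtColor(p,cv2.COLOR_BGR2HSV);L=loc(cloud(n,p,d))
            r=np.hypot(L[...,1],L[...,2]);k=(d>0)&(hsv[...,2]<75)&(hsv[...,1]<90)&(abs(L[...,0])<.02)&(r>.072)&(r<.13)
            Xs.append(L[k])
        P=np.concatenate(Xs);a=np.degrees(np.arctan2(-P[:,1],P[:,2]))
        e=np.round((a-30)/60)%6;C={int(i):P[e==i].mean(0) for i in range(6) if (e==i).sum()>20}
        for i in range(3):
            if i in C and i+3 in C:
                v=C[i]-C[i+3];print(n,30+60*i,'pair chord dev',round(np.degrees(np.arctan2(-v[1],v[2]))-(30+60*i),2),'mid',np.round((C[i]+C[i+3])/2*1000,1))
        print({i:round(np.degrees(np.arctan2(-q[1],q[2]))%360-(30+60*i),1) for i,q in C.items()})
E
python3 fit.py; python3 -c "
from h import *
lines()"
```

```text
[ 0.45262465  0.06060482 -0.21261146  0.14118365  2.27525519  0.09768988] [130.36251956   5.59721809] 1.1175884384305732
scene 30 pair chord dev 5.26 mid [-1.   3.4  6.7]
scene 90 pair chord dev 5.19 mid [-0.6  1.3  4.6]
scene 150 pair chord dev 5.73 mid [-2.9  4.4  4.4]
{0: np.float64(1.5), 1: np.float64(2.5), 2: np.float64(7.1), 3: np.float64(9.3), 4: np.float64(7.8), 5: np.float64(4.5)}
top 30 pair chord dev 5.66 mid [-0.4  1.7  9.1]
top 90 pair chord dev 5.36 mid [ 1.7 -1.3  6.3]
top 150 pair chord dev 5.21 mid [-0.3 -1.7  8.2]
{0: np.float64(2.1), 1: np.float64(1.6), 2: np.float64(2.2), 3: np.float64(9.7), 4: np.float64(9.1), 5: np.float64(7.9)}
```

Both cameras agree: 5.4° still to go. Contact geometry says the finger centre must reach +26.9 mm local y, against 17.4 last time. I go back in.

Request:
{"method": "apply_moves", "body": {
  "targets": [
    [[0,0.5,0,0,-1],[0.1,0.8,0,0,-1],[0.1,0.8,0,0,-1],[0.1,0.8,0,0,-1],[0.1,0.8,0,0,-1],[0,0.5,0,0,-1],[0,0,0,0,-1],[0,0,0,0,-1]]
  ]
}}

```text
clock: 11.23
eef_pos: [0.4431, 0.0203, 0.3379]
tool_rot: [0.767, 0.641, -0.018, -0.021]
ft_force: [-0.6, 0.1, -0.2]
grip_width: 0.0002
grasp_force: 0.0
```

```bash
python3 -c "
from h import *
state()"
```

```text
t 11.2333 eef [0.44308934 0.02033336 0.3379216 ] local [ 0.00131214 -0.04131551  0.1959216 ] tooly [ 0.98247219 -0.17833821 -0.05425755] toolz [-0.05347779  0.00918018 -0.99852684] F [-0.57192328  0.13511487 -0.2302064 ] w 0.0002442452738516752
```

Request:
{"method": "apply_moves", "body": {
  "targets": [
    [[0.115,0.54,0,0,-1],[0.115,0.54,0,0,-1],[0,0,0,0,-1],[0,0,-0.6,0,-1],[0,0,-0.6,0,-1],[0,0,-0.6,0,-1],[0,0,-0.6,0,-1],[0,0,0,0,-1]]
  ]
}}

```text
clock: 11.9
eef_pos: [0.4494, 0.0605, 0.2376]
tool_rot: [0.769, 0.638, -0.021, -0.023]
ft_force: [-0.6, -0.2, -0.1]
grip_width: 0.0003
grasp_force: 0.0
```

```bash
python3 -c "
from h import *
state()"
```

```text
t 11.9 eef [0.44939213 0.06049736 0.2375721 ] local [-0.00097731 -0.0007245   0.0955721 ] tooly [ 0.98099405 -0.18362941 -0.06269692] toolz [-0.06227445  0.00807233 -0.99802642] F [-0.6060765  -0.21032895 -0.06068066] w 0.0002519925188859647
```

Request:
{"method": "apply_moves", "body": {
  "targets": [
    [[0,0,0,0,-1],[0.042,0.196,0,0,-1],[0.042,0.196,0,0,-1],[0.042,0.196,0,0,-1],[0,0,0,0,-1],[0,0,0,0,-1]]
  ]
}}

```text
clock: 12.4
eef_pos: [0.458, 0.0865, 0.2426]
tool_rot: [0.768, 0.64, -0.017, -0.021]
ft_force: [0.6, 0.6, -0.9]
grip_width: 0.0002
grasp_force: 0.0
```

```bash
python3 -c "
from h import *
state()"
```

```text
t 12.4 eef [0.45800584 0.08652883 0.24264833] local [0.00196614 0.02653664 0.10064833] tooly [ 0.9821035  -0.18075403 -0.05292166] toolz [-0.05191721  0.01028695 -0.99859841] F [ 0.56639089  0.64442228 -0.89541494] w 0.0002180871049784847
```

Close to target (26.5 mm). I retreat and measure.

Request:
{"method": "apply_moves", "body": {
  "targets": [
    [[-0.01,-0.05,0.3,0,-1],[0,0,0.7,0,-1],[0,0,0.7,0,-1],[0,0,0.7,0,-1],[-0.1,-0.8,0,0,-1],[-0.1,-0.8,0,0,-1],[-0.1,-0.8,0,0,-1],[-0.1,-0.8,0,0,-1]]
  ]
}}

```text
clock: 13.07
eef_pos: [0.4409, -0.0453, 0.3385]
tool_rot: [0.768, 0.64, -0.017, -0.02]
ft_force: [-0.3, -0.4, -0.3]
grip_width: -0.0002
grasp_force: 0.0
```

Request:
{"method": "apply_moves", "body": {
  "targets": [
    [[-0.1,-0.8,0,0,-1],[-0.1,-0.8,0,0,-1],[-0.1,-0.8,0,0,-1],[0,0,0,0,-1],[0,0,0,0,-1]]
  ]
}}

```text
clock: 13.48
eef_pos: [0.4288, -0.1416, 0.3381]
tool_rot: [0.77, 0.638, -0.017, -0.021]
ft_force: [-0.2, 0.4, 0.0]
grip_width: 0.0
grasp_force: 0.0
```

```bash
python3 - <<'E'
from h import *
state();lines();wheel()
p=cv2.imread('pics/scene_last.png');cv2.imwrite('pics/c5.png',cv2.resize(p[195:305,265:395],None,fx=6,fy=5.4,interpolation=cv2.INTER_CUBIC)[:594])
E
```

```text
t 13.4833 eef [ 0.42879162 -0.14164561  0.33808058] local [ 0.02141742 -0.20267657  0.19608058] tooly [ 0.98109282 -0.18585093 -0.05400292] toolz [-0.05300525  0.01033651 -0.99854074] F [-0.19420328  0.35892297  0.04464317] w 6.334455449321572e-06
scene 30 pair chord dev 0.56 mid [-1.3  3.8  6.5]
scene 90 pair chord dev 0.51 mid [-0.6  1.2  4.7]
scene 150 pair chord dev 0.83 mid [-3.2  3.6  4.3]
{0: np.float64(-3.2), 1: np.float64(-2.3), 2: np.float64(1.5), 3: np.float64(4.6), 4: np.float64(3.2), 5: np.float64(0.2)}
top 30 pair chord dev 1.03 mid [-0.6  2.   9.4]
top 90 pair chord dev 0.64 mid [2.1 0.2 6.6]
top 150 pair chord dev 0.39 mid [-0.4 -2.1  6.8]
{0: np.float64(-2.5), 1: np.float64(-3.2), 2: np.float64(-2.7), 3: np.float64(5.0), 4: np.float64(4.5), 5: np.float64(3.2)}
scene 428 spokes mod60 31.273927257255167 hist10 [  0   0  62   1   0   0   0   0  41   4   0   0   0   0  19  31   0   0
   0   0   2  75   0   0   0   0   7 109   0   0   0   0  36  41   0   0] cup 53 -4.201314551517439
top 587 spokes mod60 30.430041780833434 hist10 [  0   0 110  14   0   0   0   0 143   6   0   0   0   0  32   3   0   0
   0   0   0  35   0   0   0   0   0 128   0   0   0   0   4 112   0   0] cup 69 0.4081490031980609
```

View pics/c5.png

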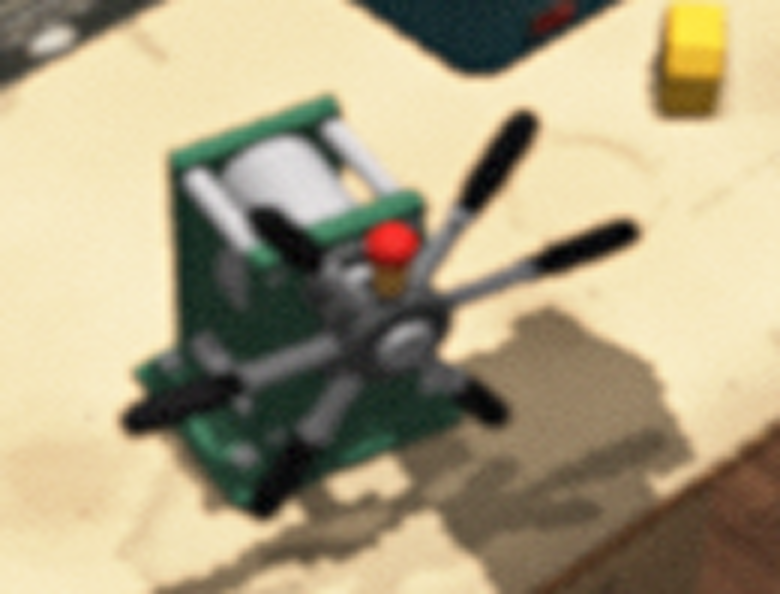

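View pics/top_last.png

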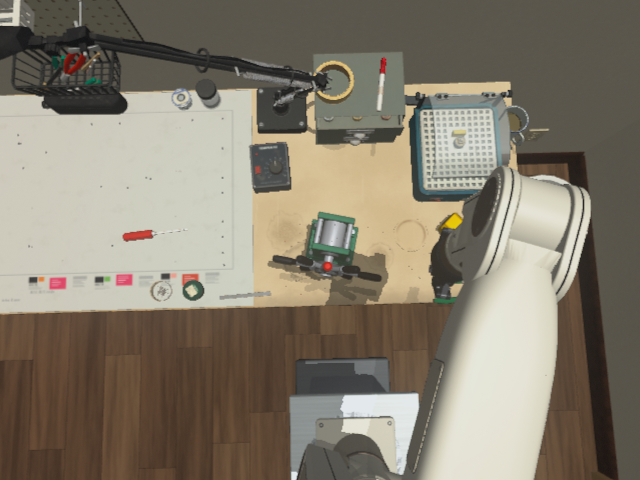

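The cup stands straight up in both views: cap at crop (392,243) and at top view (327,266). All six chords read 0.4–1.0°. The other items are where they were and the hand is clear, so I hand in.

```bash
python3 -c "
from workcell import order
print(order.job_done())"
```

```text
the job is handed in; nothing more can be done
None
```

The oil cup stands straight up to within about 1° by both fixed cameras, the hand is clear of the wheel, the items in view are where they were, and the job was handed in at about 14 s of the 64 s allowed.

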